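# Latch the air-blast box and hold its air dial at full blast

## Task

A centring cone sits in the air-blast cleaning box, ready to be blown clean. First swing the steel bar over the closed lid and push its end down until it is fully home and the sprung hook has snapped over it; then turn the air dial clockwise past its two clicks to the third, sprung position (three dots, against its stop) and finish while still holding it there with the gripper, because it springs back if let go. Leave the cone, the tyre gauge and the lug nut beside the box where they lie.

Things in the scene. Friction and masses are not known exactly. Their poses are not given: they have to be found in the camera images.
- blow_box: air-blast box, grey steel, bolted down; place and yaw differ each time. Origin on the work surface; x from its front (robot side) to its back, y to its left, z up. Chamber at x -15..109, y -74..74 mm, 95 mm high with its closed, clear-windowed lid (a cone inside). In front of it a control housing, x -107..-15, y -70..70 mm, top at z 50 mm, with the dial on it
- swing_bar (a joint): steel swing bar, 18 mm wide, 8 mm thick, 178 mm long from its hinge on the box's left. Value: angle in rad above closed; 0 = level over the lid along the box's -y, top at z 110 mm; 1.57 = upright. Stiff hinge (0.14 N m), stays where it is left
- bar_hinge (a point): hinge axis of the swing bar (parallel to the box's x), at x 45, y 84, z 106 mm in the box's frame
- bar_push (a point): point on the bar's ribbed outer face (the top when closed), 126 mm along the bar from its hinge axis and 4 mm outward: push here with shut fingers. Pushing down here takes up to about 12 N, from 0.1 rad on, until the hook snaps over
- catch_hook (a joint): sprung hook on the box's right side that catches the bar's end. Value in rad: 0 = home; the bar's end pushes it outward to about 0.13 on the way down, then it snaps back to 0 over the bar's end
- hook_nose (a point): nose of the catch hook, at x 45, y -90, z 115 mm in the box's frame when home; the hook is 20 mm wide (x), its top at z 128 mm, and it reaches out to y -106 mm
- dial (a joint): air dial on an upright axis. Value: rad turned clockwise seen from above, 0 (off, stop) to 1.20 (stop). Clicks at about 0.35 and 0.73, where it stays by itself; third position from 1.1 to the stop at 1.20: stays only while held, else springs back to the second click. Turning past a click needs about 0.3 N m, holding 0.17 N m
- dial_grip (a point): on the dial's axis at mid height of its black grip bar, at x -64, y 0, z 74 mm in the box's frame. Grip bar 56 mm long, 14 mm wide, z 61 to 87 mm. Its end with the white line points (0.576 minus the dial's value) rad counter-clockwise from the box's x. Under it a 59 mm round skirt and, to its right, a roller guide, both below z 60 mm
- cone_1: loose dark centring cone, 94 mm across and 34 mm high, left of the chamber; origin at the centre of its underside; not to be disturbed
- tyre_gauge: loose round tyre pressure gauge with a short stem, 70 x 118 x 26 mm, right of the control housing; origin at the middle of its underside; not to be disturbed
- lug_nut_1: loose bright lug nut, 21 mm across and 24 mm high, left of the control housing; origin at the centre of its underside; not to be disturbed

How it is judged:
By the outcome, as a careful person would: the job done as asked, in the order asked, and still so for the second after the job is handed in, while the arm keeps its last pose, push and grip.
It also fails if it takes over 51 s, if anything falls off the work surface, if the arm or the gripper's body presses on something with over 40 N, if the wrist force passes 120 N, or if a joint passes its speed limit or range.

## Robot

A 6-joint arm with a two-finger parallel gripper is mounted at the origin on a cart in front of the work surface, level with it; the furniture and walls round the work are solid. World frame = base frame: x ahead of the robot, y to its left, z up, the work surface at z = 0. Lengths are in mm, angles in rad, forces in N, time in s.
With the tool pointing down it reaches from about 275 to 825 mm from the base axis. Payload 4.9 kg.
Tool frame: the origin (TCP) lies at the very end of the fingers, on their centre line; the grasp point (between the pads) lies 19 mm behind it; z points along the fingers, y is the line along which they close (so a half turn about z gives the same grasp; the last joint's range is limited). The gripper opens to 85 mm and grips with 20 to 120 N. Pads are 22 mm wide; open, the fingers measure 114 mm over their backs; the gripper's body (76 mm by 85 mm) begins 54 mm behind the grasp point. The pads swing forward as they close: fully open they stand 13 mm farther back than shut.
Start: joints at [-1.288, 0.326, -0.193, 1.052, 0, 1.437], TCP at [222.673, -502.927, 231.281] pointing down, gripper open.
Joint ranges: [-2.65, 2.65], [-0.97, 1.79], [-1.3, 1.35], [-1.93, 2.1], [-1.47, 1.37], [-3.14, 3.14]. Speed limits (rad/s): [2.57, 2.57, 3.14, 3.14, 3.14, 3.14].

## Interface

Orientations are given as [roll, pitch, yaw] about the fixed x, y, z axes, in that order (R = Rz(yaw) Ry(pitch) Rx(roll)).
In Python, from bench import bot, solve_ik, imaging gives the robot as it stands. Calls block until the motion is done:
- bot.move_ptp(position, orientation): joint-space move of the TCP to a pose.
- bot.movel(position, rot=None, max_speed=150, threshold=None): straight line of the TCP; rot=None keeps the orientation; max_speed is the mean speed in mm/s. With threshold (N) it stops when the force on the tool has changed by that much, and returns True; else False.
- bot.move_j(angles): joint-space move.
- bot.grip(opening, effort=None): opening from 0.0 (shut) to 1.0 (fully open); effort is the grip in N (None keeps the last); returns when the fingers have stopped.
- bot.dwell(seconds).
- solve_ik(position, orientation): joint angles nearest the present ones, or None.
- bot.get_state(): the state.
- imaging.capture(name): name is "scene" or "top" or "wrist"; returns the picture (420x560x3 uint8, blue, green, red); there is no depth.
- imaging.camera_model(name): a dict with "K" (3x3 intrinsics, pixels), "position" and "rotation" of the camera in the world. Camera axes: x right, y up, looking along -z (the intrinsics and any distortion apply to the point x, -y, -z); pixel columns grow to the right and rows downward; lengths in mm; the calibration is good to about 2 mm. A picture is of the moment at which its call begins: read the wrist's pose just before it. camera_model takes no time and is no camera call; for the wrist camera it gives the pose at the moment of the call.
A pose or a line that the arm cannot do raises bot.IKError and nothing moves.
- bot.sign_off(): hands the job in; it is judged then, once.
The state is a dict: "t": time; "qpos": joint angles; "joint_velocities": joint speeds; "effort": joint torques, N m; "tcp_pos": TCP position; "orientation": TCP orientation; "contact_force": force on the tool from outside, world axes, zero at the start; "wrist_torque": the same for the moment, N m; "opening": opening from 0.0 (shut) to 1.0 (fully open); "gripper_force": force on a finger pad.
Only numpy, scipy, OpenCV 4.12 (cv2) and the standard library are available. Lean on these libraries where they do the work, as an engineer would, in place of code of your own. Each camera call takes 0.05 s, during which the arm holds its last target. There are 200 camera calls.

## Working session

There is one attempt and no reset: what is moved stays moved. The work goes in short steps, each a Python script; the robot and the scene stay as the last script left them, time stands still between calls to the robot, and variables do not carry over. Pictures are saved under pics/ and viewed, at most 10 in all, crops included, and the job is handed in when it is done.

```bash
mkdir -p pics; ls; python3 - <<'E'
from bench import bot, imaging
import cv2
for n in("scene","top"):
    cv2.imwrite(f"pics/{n}0.png",imaging.capture(n)); m=imaging.camera_model(n); print(n,m)
print(bot.get_state())
E
```

```text
pics
scene {'K': array([[444.03268268,   0.        , 280.68553413],
       [  0.        , 444.03268268, 203.24621756],
       [  0.        ,   0.        ,   1.        ]]), 'position': array([-10.25981487, 652.84828795, 630.62484721]), 'rotation': array([ 0.99327639,  0.01105571, -2.43971361])}
top {'K': array([[395.88982238,   0.        , 275.43091032],
       [  0.        , 395.88982238, 207.25648297],
       [  0.        ,   0.        ,   1.        ]]), 'position': array([341.22034649,  24.75010849, 921.97130658]), 'rotation': array([ 2.30587956e-01, -8.81818017e-04, -1.44881502e+00])}
{'t': 0.1, 'qpos': array([-1.28818482e+00,  3.26856233e-01, -1.93483245e-01,  1.05196547e+00,
        6.15406254e-06,  1.43662325e+00]), 'joint_velocities': array([ 7.59695525e-04, -1.69588929e-03,  2.30684168e-03,  2.94162676e-04,
       -3.99606788e-05, -4.31587716e-04]), 'effort': array([ 3.19759592e-04, -4.44240332e+01,  2.63037908e+01,  7.90339080e-03,
       -1.78674304e-04,  6.02034135e-06]), 'tcp_pos': array([ 222.53599418, -502.41684426,  230.58772586]), 'orientation': array([-3.14009841e+00, -2.07908699e-04,  4.16784427e-01]), 'contact_force': array([0.22679901, 0.85361994, 0.57216744]), 'wrist_torque': array([-0.01810333,  0.027816  ,  0.01110364]), 'gripper_force': 0.0, 'opening': 0.9962503164381841}
```

View pics/scene0.png

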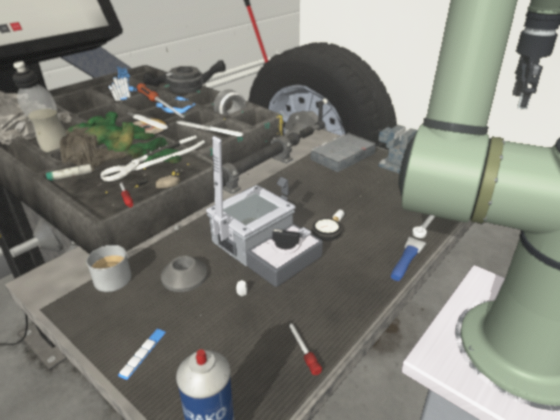

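View pics/top0.png

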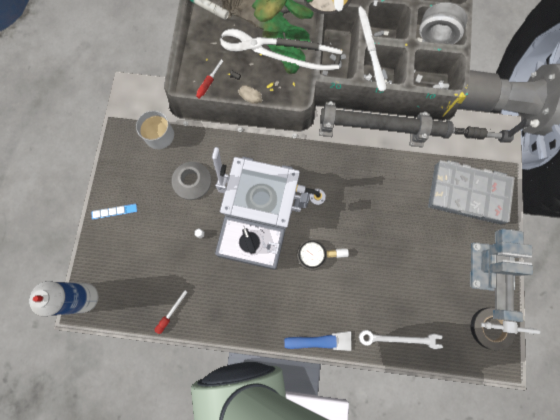

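The scene view shows the box near (260,235), the bar upright at (217,140–240), the cone at (184,272), the nut at (242,288) and the gauge at (327,227). In the top view the lid is near (260,190), the housing near (250,242) and the dial near (249,240). I'll get a rough pose, then use the wrist camera.

```bash
cat > h.py <<'E'
import numpy as np, cv2
from scipy.spatial.transform import Rotation as R
from bench import bot, solve_ik, imaging
def cam(n):
    m=imaging.camera_model(n); return m["K"],np.array(m["position"]),R.from_euler('xyz',m["rotation"]).as_matrix() if np.ndim(m["rotation"])==1 else np.array(m["rotation"]),m
def ray(c,uv):
    K,p,Rm=c[:3]; d=np.linalg.inv(K)@[*uv,1]; d=Rm@(d*[1,-1,-1]); return p,d
def plane(c,uv,z):
    p,d=ray(c,uv); return p+d*(z-p[2])/d[2]
def proj(c,X):
    K,p,Rm=c[:3]; x=(np.atleast_2d(X)-p)@Rm*[1,-1,-1]; x=x@K.T; return x[:,:2]/x[:,2:]
def tri(cs,uvs):
    A=np.zeros((3,3));b=np.zeros(3)
    for c,uv in zip(cs,uvs):
        p,d=ray(c,uv); d/=np.linalg.norm(d); M=np.eye(3)-np.outer(d,d); A+=M;b+=M@p
    return np.linalg.solve(A,b)
E
python3 - <<'E'
from h import *
t=cv2.imread("pics/top0.png");s=cv2.imread("pics/scene0.png")
a=cv2.resize(t[140:275,165:365],None,fx=4,fy=4,interpolation=cv2.INTER_CUBIC)
cv2.imwrite("pics/tc.png",a)
b=cv2.resize(s[130:305,150:350],None,fx=3.4,fy=3.4,interpolation=cv2.INTER_CUBIC)
cv2.imwrite("pics/sc.png",b)
c=cam("top")
for uv in[(218,259),(276,267),(232,158),(299,168)]: print(uv,plane(c,uv,50),plane(c,uv,95))
E
```

```text
(218, 259) [413.3485828  159.81120031  50.        ] [409.62624629 152.84107516  95.        ]
(276, 267) [411.55724369  31.34523734  50.        ] [407.92735318  31.00488118  95.        ]
(232, 158) [649.19041159 163.6932084   50.        ] [633.296938   156.52274367  95.        ]
(299, 168) [643.87037103   6.07086742  50.        ] [628.25144985   7.03485081  95.        ]
```

View pics/tc.png

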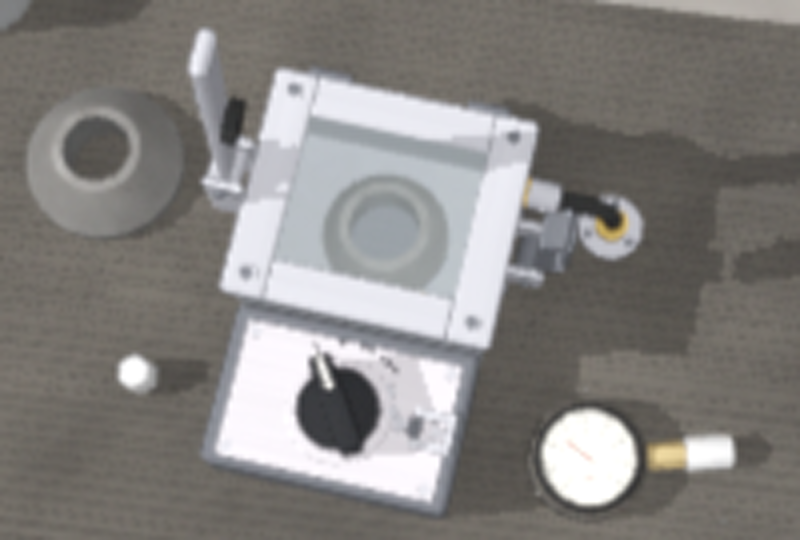

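View pics/sc.png

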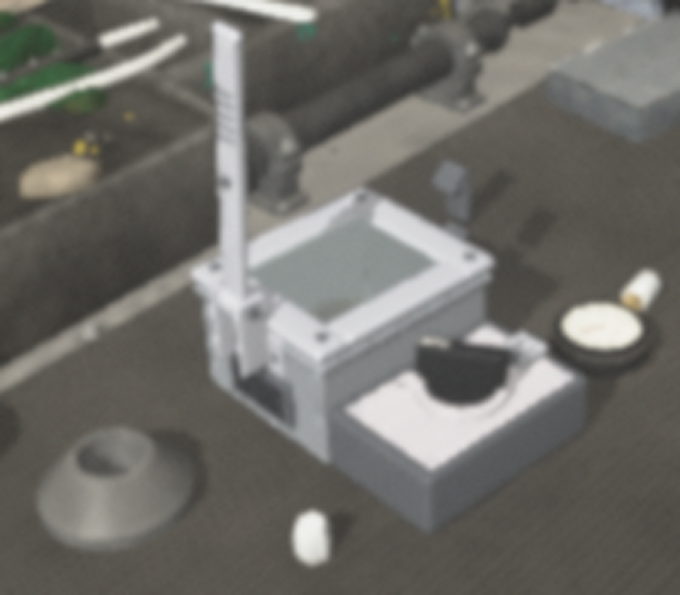

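The crops resolve the lid's four corners (top crop (277,69), (538,123), (488,349), (222,290); scene crop (193,270), (365,190), (493,262), (318,357)), the housing's front corners, and the white-marked dial grip. The bar is nearly upright and its ribbed face points left. I'll triangulate.

```bash
python3 - <<'E'
from h import *
T,S=cam("top"),cam("scene")
print({k:v for k,v in T[3].items() if k not in("K","position","rotation")})
t=lambda u,v:(165+u/4-.4,140+v/4-.4); s=lambda u,v:(150+u/3.4-.35,130+v/3.4-.35)
P={"BL":((277,69),(193,270),(109,74)),"BR":((538,123),(365,190),(109,-74)),"FR":((488,349),(493,262),(-15,-74)),"FL":((222,290),(318,357),(-15,74)),
"HL":((205,460),(430,467),(-107,70)),"HR":((443,515),(583,378),(-107,-70))}
W=[];M=[]
for k,(a,b,m) in P.items():
    X=tri([T,S],[t(*a),s(*b)]); W.append(X);M.append(m); print(k,X.round(1), np.abs(proj(T,X)-t(*a)).max().round(1))
W=np.array(W);M=np.array(M,float)
for nm,idx in(("tri",range(6)),("top",range(6))):
    w=W[:,:2] if nm=="tri" else np.array([plane(T,t(*P[k][0]),95 if i<4 else 50)[:2] for i,k in enumerate(P)])
    mc=M.mean(0);wc=w.mean(0);H=(M-mc).T@(w-wc);y=np.arctan2(H[0,1]-H[1,0],H[0,0]+H[1,1])
    Rm=np.array([[np.cos(y),-np.sin(y)],[np.sin(y),np.cos(y)]]);o=wc-Rm@mc
    print(nm,"yaw",y,"o",o,"res",((M@Rm.T+o)-w).round(1).tolist())
# bar tip and hinge
print("tip",tri([T,S],[t(205,35),s(228,28)]))
# dial grip: white end, other end
print("dial w",tri([T,S],[t(318,350),s(425,343)]),"e",tri([T,S],[t(352,452),s(510,350)]))
E
```

```text
{}
BL [634.1 151.4  97.4] 0.7
BR [621.4   5.   93.8] 0.9
FR [494.4  18.7  93.5] 0.2
FL [509.  163.9  94.8] 0.0
HL [421.8 164.8  58.9] 0.2
HR [409.2  32.8  49.6] 0.3
tri yaw -0.09589381249157675 o [519.29721056  89.00588946] res [[0.7, 0.8], [-0.6, -0.1], [2.9, -1.9], [2.4, 0.2], [-2.3, 4.2], [-3.1, -3.2]]
top yaw -0.09415927282078336 o [519.92776402  89.63667283] res [[-1.1, 0.2], [-1.4, -0.5], [3.5, -1.6], [2.9, 0.9], [-2.3, 3.4], [-1.7, -2.4]]
tip [577.34191541 154.05787468 283.5600949 ]
dial w [480.85012106 106.8417335   86.72671906] e [430.99596001  82.78582676  90.36628056]
```

Box pose is about (519.5, 89.3) with yaw -0.095. The dial midpoint agrees to within 1 mm and reads about 0, and the bar is at about 1.49 rad. I'll move to the left of the bar with the fingers shut.

```bash
cat >> h.py <<'E'
O=np.array([519.6,89.3,0]);YAW=-0.095;RB=R.from_euler('z',YAW).as_matrix()
B=lambda x,y,z:O+RB@np.array([x,y,z],float)
PR=[np.pi,0,np.pi/2+YAW]
def pp(th,h=None,up=0):
    h=11*np.sin(th) if h is None else h
    return B(45,84-126*np.cos(th)+4*np.sin(th)+h,106+126*np.sin(th)+4*np.cos(th)+up)
E
python3 - <<'E'
from h import *
for p in[B(45,150,300),pp(1.5),pp(.8),pp(0)]: print(p.round(),solve_ik(p,PR))
p=bot.get_state()["tcp_pos"].copy();p[2]=340
bot.movel(p,max_speed=250)
bot.grip(0)
bot.move_ptp(B(-60,150,330),PR)
bot.movel(B(45,150,300),max_speed=250)
bot.movel(pp(1.5,45),max_speed=150)
cv2.imwrite("pics/s1.png",cv2.resize(imaging.capture("scene")[90:300,130:370],None,fx=3.3,fy=2.8))
s=bot.get_state();print(s["t"],s["tcp_pos"],s["contact_force"],s["opening"])
E
```

```text
[579. 234. 300.] [0.26665662 0.43879293 0.14996418 1.28196758 0.         1.93245295]
[573. 175. 232.] [ 0.17273548  0.41700317 -0.05581598  1.09797717  0.          1.8385318 ]
[565.  92. 199.] [ 0.03243928  0.39005331 -0.18348461  0.99725841  0.          1.6982356 ]
[560.  43. 110.] [-0.0543492   0.4566212  -0.32984968  0.78432545  0.          1.61144713]
5.4917 [576.68161321 209.15493941 233.68530174] [-1.17139192  0.04046807  0.54597418] 0.0012270262613346338
```

View pics/s1.png

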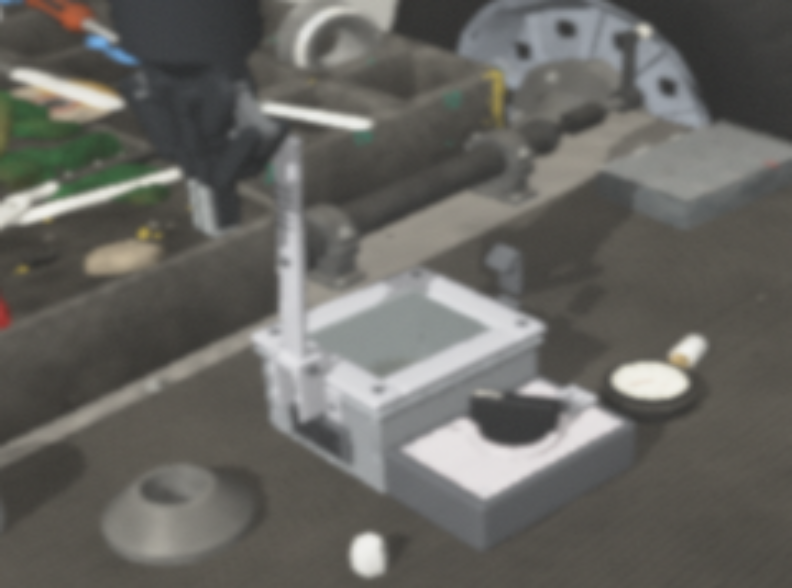

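The shut fingers are left of the upright bar (fingertips at (210,230), bar top at (288,140)) and clear of it. Now I'll sweep along the arc.

```bash
python3 - <<'E'
from h import *
def rep(tag):
    s=bot.get_state();print(tag,round(s["t"],2),s["tcp_pos"].round(1),s["contact_force"].round(1))
for th in[1.42,1.2,1.0,.8,.6,.45,.3,.2]:
    r=bot.movel(pp(th),max_speed=110,threshold=30); rep(th)
    if r: print("STOP");break
else:
    for th in(.12,.08,.05,.03,.015,0):
        if bot.movel(pp(th),max_speed=40,threshold=40): print("STOP"); rep(th);break
        rep(th)
cv2.imwrite("pics/s2.png",cv2.resize(imaging.capture("scene")[130:300,170:370],None,fx=3.5,fy=3.5))
E
```

```text
1.42 6.04 [572.2 164.3 231.5] [ 0.6 -0.4  0.7]
1.2 6.45 [569.2 136.8 224.7] [ 0.2 -0.3 -0.2]
1.0 6.83 [566.9 113.2 213.9] [ 0.5 -0.4 -0.6]
0.8 7.22 [564.7  91.6 198.8] [-0.6 -0.5  0.2]
0.6 7.62 [563.1  73.5 180.3] [ 0.2  0.2 -0.3]
0.45 7.94 [562.   62.4 164.4] [ 0.1  0.2 -0.3]
0.3 8.27 [561.1  53.4 147.1] [-0.3 -0.9  0.9]
0.2 8.53 [560.6  48.9 135. ] [-0.7  0.  -0.1]
0.12 8.94 [560.5  45.9 124.8] [-0.6 -0.2  0.5]
0.08 9.22 [561.2  45.1 120.3] [1.2 1.1 2.4]
0.05 9.47 [560.9  44.3 116.5] [0.6 1.8 2.9]
0.03 9.72 [559.6  43.4 113.1] [-0.5 -0.1 -0.1]
0.015 9.97 [560.1  43.3 111.5] [-1.   0.5  0.1]
0 10.22 [560.5  43.1 110.1] [-0.7 -0.3  1.2]
```

View pics/s2.png

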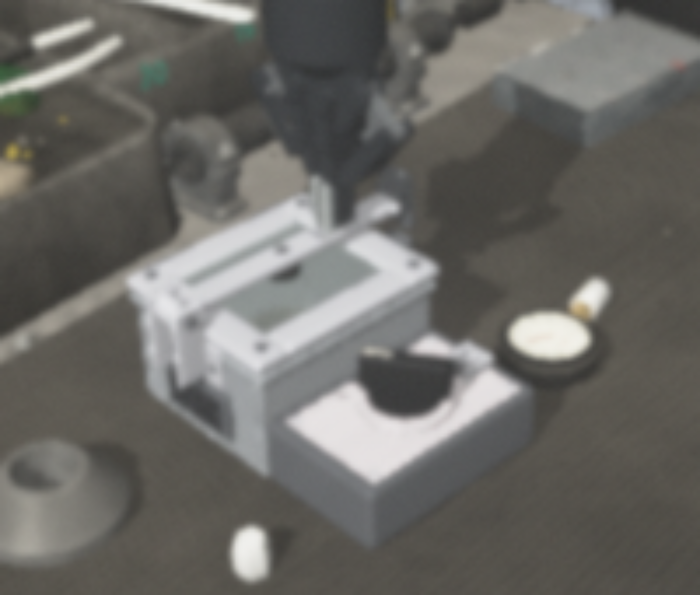

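The bar is down nearly level, with its end at (385,210) by the hook. The force shows it isn't seated yet, so I'll push further under the force threshold.

```bash
python3 - <<'E'
from h import *
p=pp(0)
for dz in range(1,13):
    r=bot.movel(p-[0,0,dz],max_speed=15,threshold=32)
    s=bot.get_state();print(dz,r,round(s["t"],2),s["tcp_pos"].round(1),s["contact_force"].round(1),s["wrist_torque"].round(2))
    if r or abs(s["contact_force"][2])>28: break
cv2.imwrite("pics/s3.png",cv2.resize(imaging.capture("scene")[170:250,190:320],None,fx=6,fy=6,interpolation=cv2.INTER_CUBIC))
E
```

```text
1 False 10.52 [560.6  43.1 109.9] [-2.   0.2  7.1] [-0.02  0.44 -0.01]
2 False 10.77 [560.7  43.1 109.8] [-4.4  0.1 13.5] [-0.1   0.92  0.03]
3 False 11.02 [560.8  43.1 109.6] [-6.4  0.2 19.3] [-0.03  1.37 -0.06]
4 False 11.27 [560.8  43.1 109.5] [-8.  -0.9 25.7] [-0.03  1.85  0.06]
5 False 11.52 [560.9  43.1 109.3] [-11.4  -0.4  32. ] [-0.05  2.34  0.05]
```

View pics/s3.png

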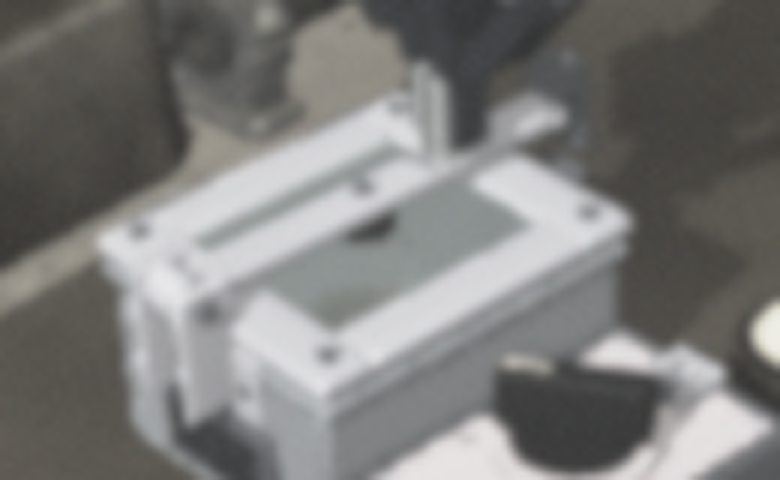

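It hit a hard stop at z≈109.5 (home is 110), and the drop in force between 0.05 and 0.03 rad suggests the snap. I'll lift off and look at the hook with the wrist camera.

```bash
python3 - <<'E'
from h import *
bot.movel(pp(0,up=80),max_speed=150)
bot.grip(0.6)
a0=0.576+YAW
bot.move_ptp(B(-64,0,190),[np.pi,0,a0+np.pi])
W=cam("wrist");im=imaging.capture("wrist");s=imaging.capture("scene")
np.savez("w1.npz",K=W[0],p=W[1],R=W[2]);cv2.imwrite("pics/w1raw.png",im)
print(proj(W,[B(-64,0,87),B(45,-94,106),B(45,-90,115)]),W[1])
c=cv2.resize(s[170:250,200:320],None,fx=4,fy=4,interpolation=cv2.INTER_CUBIC)
o=np.zeros((420,560+480,3),np.uint8);o[:,:560]=im;o[:320,560:]=c
cv2.imwrite("pics/w1.png",cv2.resize(o,(800,323),interpolation=cv2.INTER_AREA))
print(bot.get_state()["t"],bot.get_state()["opening"],bot.get_state()["contact_force"])
E
```

```text
[[279.31909284 204.88766118]
 [ 89.96180021 265.51173868]
 [ 88.61365234 274.28715527]] [385.54522346  58.97334342 333.3367678 ]
14.7 0.6001073655285759 [0.95769073 1.08203885 0.24755698]
```

View pics/w1.png

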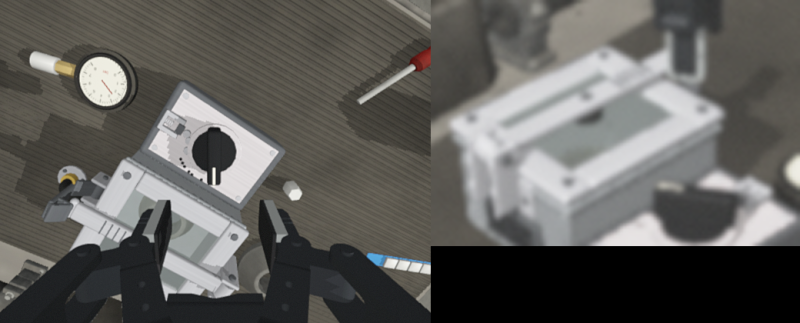

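The wrist view shows the dial at about (277,200) px against a predicted (279,205), with its white line aligned with the grip axis. The bar lies across the lid. I'll zoom in on the hook.

```bash
python3 -c "
import cv2
i=cv2.imread('pics/w1raw.png');cv2.imwrite('pics/w1h.png',cv2.resize(i[200:340,40:200],None,fx=4.2,fy=4.2,interpolation=cv2.INTER_CUBIC))"
```

```text
(no output)
```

View pics/w1h.png

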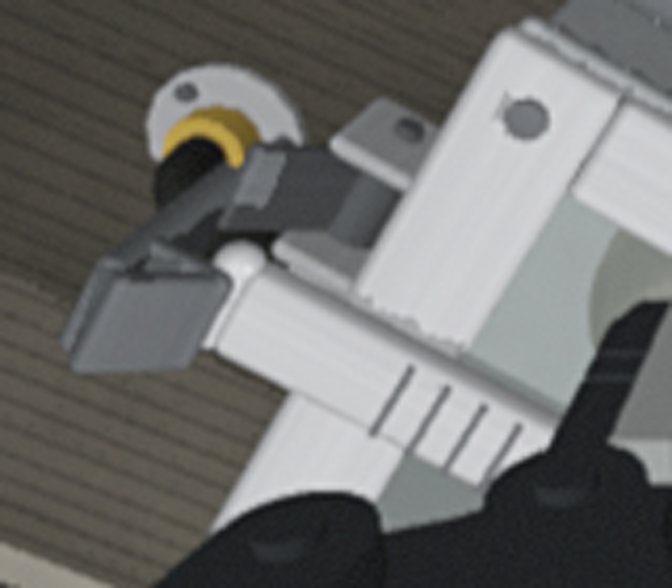

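The hook's nose lies over the bar's end, so the bar is home and latched. Next I'll grip the dial and turn it clockwise.

```bash
python3 - <<'E'
from h import *
a0=0.576+YAW+np.pi
def rep(tag):
    s=bot.get_state();print(tag,round(s["t"],2),s["tcp_pos"].round(1),s["contact_force"].round(1),s["wrist_torque"].round(2),round(s["opening"],3),round(s["gripper_force"],1),round(s["qpos"][5],3))
    return s
bot.movel(B(-64,0,100),max_speed=120)
r=bot.movel(B(-64,0,64.5),max_speed=60,threshold=10);rep(r)
if not r:
    bot.grip(0,90);rep("grip")
    for d in np.arange(.1,1.21,.1):
        bot.movel(B(-64,0,64.5),[np.pi,0,a0-d],max_speed=60); s=rep(round(d,2))
        if np.linalg.norm(s["contact_force"])>40: print("STOP");break
cv2.imwrite("pics/s4.png",cv2.resize(imaging.capture("top")[140:275,165:365],None,fx=4,fy=4,interpolation=cv2.INTER_CUBIC))
E
```

```text
False 16.34 [455.9  95.4  64.4] [ 0.  -0.4  0. ] [0.01 0.01 0.01] 0.599 0.0 -0.433
grip 16.77 [456.7  94.5  65.2] [-0.2 -4.3  5.5] [-0.82  0.04 -0.03] 0.142 88.9 -0.433
0.1 17.02 [456.7  94.7  65.2] [ 0.1 -3.8  6.2] [-0.72  0.12  0.11] 0.142 89.0 -0.334
0.2 17.27 [456.6  94.8  65.2] [ 0.1 -4.   6.8] [-0.6   0.1   0.03] 0.141 89.0 -0.233
0.3 17.52 [456.5  95.   65.2] [-0.2 -3.6  5.8] [-0.56  0.13 -0.22] 0.142 89.0 -0.133
0.4 17.77 [456.6  95.1  65.2] [-0.7 -3.1  5.9] [-0.45  0.18  0.07] 0.142 89.0 -0.034
0.5 18.02 [456.5  95.3  65.1] [-0.2 -2.5  6.8] [-0.37  0.09  0.1 ] 0.144 89.0 0.066
0.6 18.27 [456.6  95.5  65.2] [-0.5 -1.5  6.3] [-0.24  0.05  0.03] 0.143 89.0 0.167
0.7 18.52 [456.6  95.6  65.2] [ 0.1 -0.6  5.2] [-0.12  0.1  -0.16] 0.144 88.9 0.267
0.8 18.77 [456.6  95.8  65.2] [-0.6 -0.1  5. ] [-0.06  0.04  0.12] 0.144 88.9 0.366
0.9 19.02 [456.7  95.9  65.2] [ 0.2 -0.5  6. ] [-0.01 -0.04  0.16] 0.14 88.9 0.466
1.0 19.27 [456.8  96.1  65.2] [0.8 0.6 5.3] [ 0.17 -0.06  0.12] 0.142 88.9 0.564
1.1 19.52 [456.9  96.2  65.2] [0.4 0.9 5.4] [ 0.24 -0.14  0.15] 0.139 88.9 0.664
1.2 19.77 [457.   96.3  65.2] [0.2 2.6 6. ] [ 0.45 -0.22  0.2 ] 0.142 88.9 0.762
```

The torque signature shows both clicks being passed. Now I'll turn up to the stop.

```bash
python3 - <<'E'
from h import *
a0=0.576+YAW+np.pi
for d in np.arange(1.22,1.36,.02):
    bot.movel(B(-64,0,64.5),[np.pi,0,a0-d],max_speed=40); bot.dwell(.1); s=bot.get_state()
    print(round(d,2),round(s["t"],2),s["contact_force"].round(1),s["wrist_torque"].round(2),s["qpos"][5].round(3),s["orientation"].round(3))
    if s["wrist_torque"][2]>.6: break
im=imaging.capture("wrist");cv2.imwrite("pics/w2.png",im[80:,:])
E
```

```text
1.22 20.18 [1.5 1.7 6. ] [ 0.45 -0.23  0.3 ] 0.782 [3.138 0.    2.408]
1.24 20.52 [1.1 1.8 5.6] [ 0.41 -0.25  0.79] 0.801 [3.139 0.    2.389]
```

View pics/w2.png

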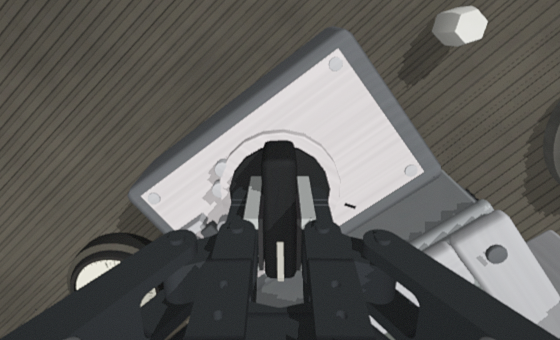

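The dial is against its stop: torque jumped to 0.79 N m at 1.24. The pads hold the grip bar squarely at (280,170), and the nut and gauge haven't moved. Handing in.

```bash
python3 -c "
from bench import bot
s=bot.get_state();print(s['t'],s['wrist_torque'],s['gripper_force']);print(bot.sign_off())"
```

```text
20.575 [ 0.38915317 -0.23082872  0.76696592] 89.32888269424438
the job is handed in; nothing more can be done
None
```

The job is handed in at 20.6 s: the bar is home with the hook over its end, the gripper is holding the dial against its third-position stop, and the cone, gauge and nut were not touched.

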